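# Hold a tube block square in the corner of the locating plate

### The job

Pick up the oblong aluminium tube block (the one with six wells in two rows of three) and set it upright on the dark steel locating plate, then slide it gently into the corner so that one long side rests against the long fence and one end against the short fence, both at once. There is no clamp: finish with the gripper still gripping the block and keeping a light push against both fences. Never press hard on the fences, and do not disturb the other things on the table.

Things in the scene. Friction and masses are not known exactly. Their poses are not given: they have to be found in the camera images.
- block: loose oblong aluminium tube block, 64 (its x) x 44 (its y) x 55 mm high, six open wells in its top in two rows of three; 0.2 to 0.45 kg; stands upright on the table. Origin: centre of its underside, z up. A half turn makes no difference. Squeezing does it no harm. A round and a low square aluminium block stand near it and are not wanted.
- plate: fixed dark steel locating plate, 160 (x) x 150 (y) x 10 mm thick, lying on the table, yawed up to 0.6 rad; origin: centre of its underside, z up, so its upper face is at z = 10 mm. The two fences stand on it along its +y and +x edges. In the plate's frame the block (set with its x along the plate's x) is fully home with its centre at x = 28, y = 33 mm and its underside at z = 10 mm.
- fence_long: the long fence: rigid aluminium bar fixed on the plate along its +y edge, 130 (x) x 12 (y) x 12 mm high, axes as the plate's; origin: centre of its underside. Its working face, which looks to -y, lies 6 mm from the origin, at y = 55 mm in the plate's frame. Its top is only 12 mm above the plate, so a finger can pass over it.
- fence_short: the short fence: aluminium bar fixed on the plate along its +x edge, 12 (x) x 100 (y) x 32 mm high, axes as the plate's; origin: centre of its underside. Its working face, looking to -x, is at x = 60 mm in the plate's frame. Dry friction on the plate and on the first fence can stop it just short of the second: 8 to 20 N each way, its weight eased off the plate, seats it.
- round_block: bystander: loose round aluminium block, 60 mm across, 48 mm high; origin under its centre
- low_block: bystander: loose square aluminium block, 60 x 60 x 24 mm high; origin under its centre
- tube_rack: bystander: loose white plastic rack with four capped tubes, 70 x 210 mm, 112 mm high; origin under its centre
- tub: bystander: loose white plastic tub, 100 mm across, 110 mm high; origin under its centre
- beaker: bystander: loose glass beaker, 68 mm across, 90 mm high; origin under its centre
- clear_box: bystander: loose clear plastic box, 30 x 30 x 26 mm high; origin under its centre
- slides: bystander: loose small stack of glass slides, 26 x 76 x 4 mm; origin under its centre
Things that resemble listed ones, but are neither listed nor needed, are in the scene too. What is shaped like the plate but brown or purple is not meant.

How it is judged (in metres and radians):
On the way:
1. the block is picked up in the gripper, its underside clear of the table and the plate (height (world z) of block above 0.02 m and contact force between block and the fingers above 3 N and contact force between block and plate below 0.1 N), for 0.2 s.
At the end, for the whole second after the job is handed in: For the last second the block is at rest, upright on the plate, square to the long fence (0.05 rad), within 3 mm of fully home in x, y and z, gripped by the fingers (over 3 N), and presses each fence with 1 to 40 N (contact force between block and fence_long between 1 and 40 N and contact force between block and fence_short between 1 and 40 N and contact force between block and the fingers above 3 N and angle between the x axis of block and the x axis of plate, either way round below 0.05 rad and angle between block's own z axis and vertical below 0.05 rad and z of block in the frame of plate between 0.007 and 0.013 m and x of block in the frame of plate between 0.025 and 0.031 m and y of block in the frame of plate between 0.03 and 0.036 m and linear speed of block below 0.01 m/s); the arm keeps its last pose, push and grip.
It fails at once if the long fence is pressed with more than 40 N (contact force between anything else and fence_long above 40 N).
It fails at once if the short fence is pressed with more than 40 N (contact force between anything else and fence_short above 40 N).
It fails at once if another loose thing on the table is moved by more than 20 mm (distance of any of round_block, low_block, tube_rack, tub, beaker, clear_box, slides from where it was at the start of the episode above 0.02 m).
It also fails if it takes over 67 s, if anything falls off the work surface, if the arm or the gripper's body presses on something with over 40 N, if the wrist force passes 120 N, or if a joint passes its speed limit or range.

### The arm

A 6-joint arm with a two-finger parallel gripper is mounted at the origin on the work surface. World frame = base frame: x ahead of the robot, y to its left, z up, the work surface at z = 0. Lengths are in mm, angles in rad, forces in N, time in s.
With the tool pointing down it reaches from about 325 to 775 mm from the base axis. Payload 5.5 kg.
Tool frame: the origin (TCP) lies on the centre line of the jaws, within the pads' length; the fingertips stand 25 mm ahead of it and the grasp point (between the pads) lies 6 mm ahead of it (ctrl.tip_reach is the distance from the TCP to the fingertips, in mm); z points along the fingers, y is the line along which they close (so a half turn about z gives the same grasp; the last joint's range is limited). The gripper opens to 88 mm and grips with 3 to 60 N. Pads are 20 mm wide; open, the fingers measure 115 mm over their backs; the gripper's body (75 mm by 178 mm) begins 61 mm behind the grasp point.
Start: joints at [1.24, 0.091, 1.231, -0, 1.82, -0.057], TCP at [162.239, 577.663, 247.631] pointing down, gripper open.
Joint ranges: [-2.87, 2.87], [-0.86, 2.18], [0.17, 2.46], [-1.51, 4.65], [0.06, 2.69], [-2.65, 2.65]. Speed limits (rad/s): [2.57, 2.57, 3.01, 3.14, 3.14, 3.14].

### API

Orientations are given as a unit quaternion [x, y, z, w].
In Python, from bench import ctrl gives the robot as it stands.
- The arm moves only by the shell command python3 -m creep FILE [FORCE], which reads ROWS from the file FILE. ROWS is 1 to 20 rows, parted by a bar, with the numbers parted by commas; each row has 7 numbers: dx, dy, dz in shares of 800 mm (1.0 is 800 mm), then a rotation vector rx, ry, rz in parts of the range, where 1.0 means pi/2 rad, then the opening from 0.0 (shut) to 1.0 (fully open); each row is the pose to reach, as a shift and turn from the pose commanded when the command began, along the tool's axes at that moment; what a row does not reach only later rows make up. A row lasts 1/8 s, in which the tool goes at most 62.5 mm and 0.188 rad, less where a joint would pass 70% of its speed; a pose out of reach is approached as far as the arm can. The fingers move at their own pace and stop on an object; FORCE is the grip in N (left out, the last holds). Time passes only in rows, so rows that do not move let the fingers close. It prints the time, the measured TCP pose, the force, the opening and the grip force at its end. Shift and turn numbers lie between -1 and 1, and a call with a number outside is refused. Input that does not fit is refused with a message, and nothing moves.
- ctrl.state(): the state, without advancing time (a new reading comes with each control period).
- ctrl.read_camera(name): name is "scene" or "top" or "wrist"; returns a dict with "img" (480x640x3 uint8, red, green, blue), "depth" (480x640 float32, mm along the optical axis (not along the pixel's ray), 0 where there is no reading), "vertical_fov" (degrees; the focal length in pixels is half the picture's height over the tangent of half this angle, whatever the lens; pixels are square), "cx", "cy" (the principal point, pixels), "R" (3x3) and "t" (3): a world point X has camera coordinates R X + t; the wrist camera has in their place "T_tool_cam" (4x4, takes a point from camera to tool coordinates, whose origin is the TCP and whose axes are the flange's). Camera axes: x right, y down, z forward; pixel columns grow to the right and rows downward; lengths in mm; the calibration is good to about 2 mm. A picture is of the moment at which its call begins: read the wrist's pose just before it.
- ctrl.close_job(): hands the job in; it is judged then, once.
The state is a dict: "time": time; "joints": joint angles; "joint_vel": joint speeds; "effort": joint torques, N m; "position": TCP position; "ee_rot": TCP orientation; "contact_force": force on the tool from outside, world axes, zero at the start; "wrist_torque": the same for the moment, N m; "opening": opening from 0.0 (shut) to 1.0 (fully open); "gripper_force": force on a finger pad.
Only numpy, scipy, OpenCV 4.12 (cv2) and the standard library are available. Lean on these libraries where they do the work, as an engineer would, in place of code of your own. Each camera call takes 0.05 s, during which the arm holds its last target. There are 200 camera calls.

## Working session

There is one attempt and no reset: what is moved stays moved. The work goes in short steps, Python scripts to look and compute and a shell command to move; the robot and the scene stay as the last step left them, time stands still between calls to the robot, and variables do not carry over. Pictures are saved under pics/ and viewed, at most 10 in all, crops included, and the job is handed in when it is done.

```bash
mkdir -p pics; ls; cat > h.py <<'E'
import numpy as np, cv2
from bench import ctrl
from scipy.spatial.transform import Rotation as Ro
def cam(n):
    s=ctrl.state(); c=ctrl.read_camera(n); c['f']=240/np.tan(np.radians(c['vertical_fov'])/2)
    if n=='wrist':
        T=np.eye(4); T[:3,:3]=Ro.from_quat(s['ee_rot']).as_matrix(); T[:3,3]=s['position']
        M=T@np.array(c['T_tool_cam'])
    else:
        M=np.eye(4); R=np.array(c['R']); M[:3,:3]=R.T; M[:3,3]=-R.T@np.array(c['t'])
    c['M']=M; return c
def cloud(c):
    v,u=np.mgrid[:480,:640]; d=c['depth']
    P=np.stack([(u-c['cx'])/c['f']*d,(v-c['cy'])/c['f']*d,d],-1)
    P=P@c['M'][:3,:3].T+c['M'][:3,3]; P[d==0]=np.nan; return P
E
python3 - <<'E'
from h import *
for n in('top','scene'):
    c=cam(n); cv2.imwrite(f'pics/{n}.png',c['img'][...,::-1]); np.save(n+'.npy',cloud(c)); print(n,c['f'],c['M'][:3,3])
print(ctrl.state())
E
```

```text
pics
top 518.7944689621446 [ 380.17997027   17.03067762 1185.10074123]
scene 536.7069233364977 [1065.48912638  344.50355871  927.00969362]
{'time': 0.1, 'joints': array([ 1.24027905e+00,  9.17682985e-02,  1.23171485e+00, -1.91912870e-05,
        1.81980866e+00, -5.67161394e-02]), 'joint_vel': array([ 0.00091716, -0.00067702, -0.00291253,  0.00050028, -0.00101877,
       -0.00029505]), 'effort': array([ 2.91985278e-03, -4.47861850e+01, -4.07567489e+01,  7.00185914e-02,
        2.85415835e-02, -9.85943393e-05]), 'position': array([162.18300488, 577.44244297, 246.65764382]), 'ee_rot': array([ 1.36475627e-01,  9.90643065e-01, -8.35492085e-04, -1.54338593e-04]), 'contact_force': array([-0.21028215, -0.9643953 ,  0.57749637]), 'wrist_torque': array([-0.03893914, -0.03183165, -0.00710218]), 'gripper_force': 0.0, 'opening': 0.9997077899685375}
```

View pics/top.png

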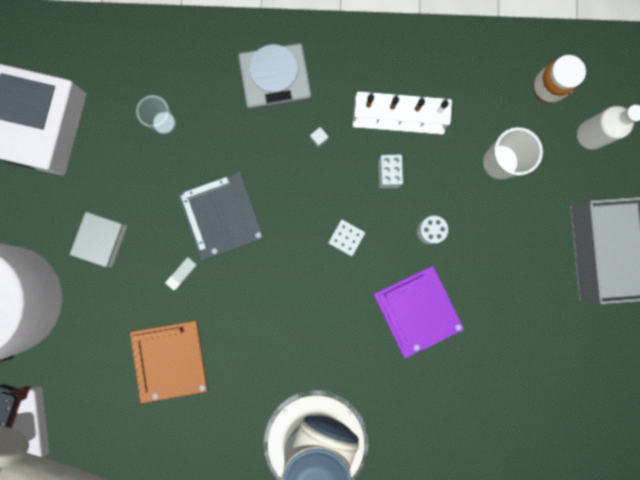

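View pics/scene.png

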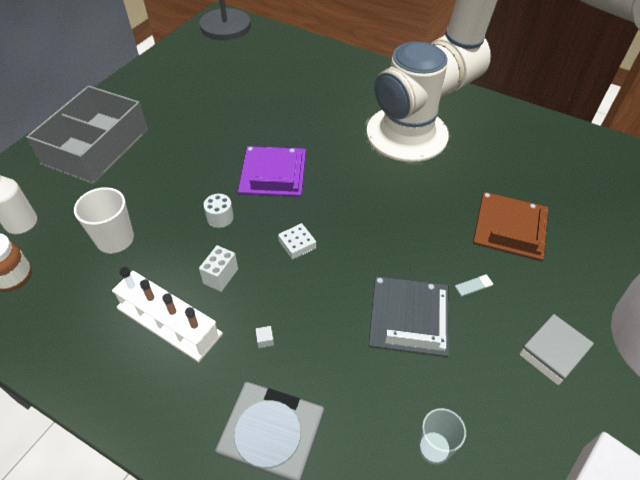

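Top view: candidates are the oblong 2x3-well block (391,170), the round block (433,229) and the low square block (347,237). The oblong one is wanted. The plate is the dark one at (221,215), not the brown (168,362) or purple (419,312) ones.

```bash
python3 - <<'E'
from h import *
P=np.load('top.npy')
def rect(m):
    q=P[m][:,:2].astype(np.float32); (c,s,a)=cv2.minAreaRect(q); return len(q),np.round(c,1),np.round(s,1),round(a,1)
V,U=np.mgrid[:480,:640]
def box(u0,u1,v0,v1): return (U>=u0)&(U<u1)&(V>=v0)&(V<v1)
z=P[...,2]
b=box(370,412,145,195); print('block',rect(b&(z>47)&(z<63)),np.nanmax(z[b]))
p=box(172,272,165,265); print('plate',rect(p&(z>6)&(z<60)))
print('long',rect(p&(z>17)&(z<29)),'short',rect(p&(z>34)&(z<50)))
print(np.nanmedian(P[210:220,225:235].reshape(-1,3),0))
for n,m in(('round',box(415,452,212,248)&(z>35)),('low',box(325,368,215,260)&(z>15)),('rack',box(345,460,85,140)&(z>20)),('cb',box(305,333,122,150)&(z>12)),('tub',box(480,550,120,185)&(z>50))): print(n,rect(m))
im=cv2.imread('pics/top.png')
cv2.imwrite('pics/crop.png',np.hstack([cv2.resize(im[140:200,360:440],None,fx=5,fy=5,interpolation=2),cv2.resize(im[160:270,165:275],(400,300))[:, :]]))
E
```

```text
block (427, array([ 611.9, -149.3]), array([65.4, 44.9]), 3.8) 61.31803241898001
plate (4468, array([505.5, 235.7]), array([228.3, 203.8]), 0.5)
long (370, array([503.4, 243.3]), array([129.4, 112.4]), 21.9) short (269, array([560.7, 259.8]), array([13.1, 99.6]), 21.9)
[505.97519119 211.4665501    9.75672749]
round (601, array([ 483. , -246.5]), array([58.9, 58.7]), 59.8)
low (715, array([460.5, -55.8]), array([59.9, 60.1]), 62.1)
rack (2454, array([ 749.2, -171.5]), array([210.5,  58.5]), 87.2)
cb (194, array([688.7,  12.9]), array([30.1, 30.4]), 42.3)
tub (1279, array([ 648.5, -407.7]), array([98.1, 99.5]), 13.4)
```

View pics/crop.png

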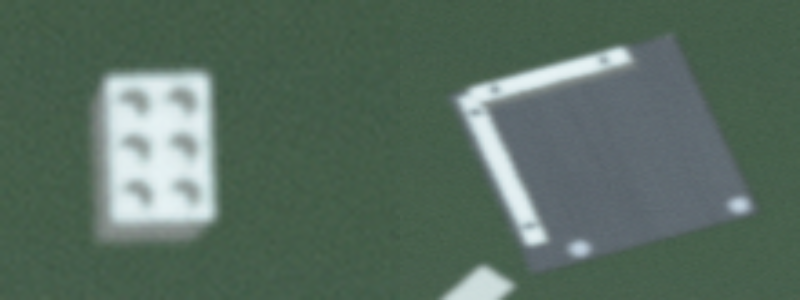

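The crop confirms the 2x3-well oblong block. On the right is the dark plate, with its short fence on top and long fence on the left. The measured sizes match (65x45 mm, top at 57–61 mm, fences 129 mm and 13x100 mm), so I'm moving above the block.

Careful with the scale: shifts go in shares of 800 mm and turns go in shares of pi/2 rad. That gives: -630 mm / 800 = -0.7875, -579 mm / 800 = -0.7238, -0.34 rad / 1.5708 = -0.2165.

```bash
echo '-0.0375,-0.035,0,0,0,0,1 | -0.0875,-0.0813,0,0,0,0,1 | -0.15,-0.1375,0,0,0,0,1 | -0.7875,-0.7238,0,0,0,-0.2165,1 | -0.7875,-0.7238,0,0,0,-0.2165,1 | -0.7875,-0.7238,0,0,0,-0.2165,1 | -0.7875,-0.7238,0,0,0,-0.2165,1 | -0.7875,-0.7238,0,0,0,-0.2165,1 | -0.7875,-0.7238,0,0,0,-0.2165,1 | -0.7875,-0.7238,0,0,0,-0.2165,1 | -0.7875,-0.7238,0,0,0,-0.2165,1 | -0.7875,-0.7238,0,0,0,-0.2165,1 | -0.7875,-0.7238,0,0,0,-0.2165,1 | -0.7875,-0.7238,0,0,0,-0.2165,1 | -0.7875,-0.7238,0,0,0,-0.2165,1 | -0.7875,-0.7238,0,0,0,-0.2165,1 | -0.7875,-0.7238,0,0,0,-0.2165,1 | -0.7875,-0.7238,0,0,0,-0.2165,1' > rows.txt && python3 -m creep rows.txt
python3 - <<'E'
from h import *
c=cam('wrist'); cv2.imwrite('pics/w1.png',c['img'][...,::-1]); P=cloud(c); z=P[...,2]
m=(z>48)&(z<64)&(abs(P[...,0]-612)<60)&(abs(P[...,1]+149)<60)
print(cv2.minAreaRect(P[m][:,:2].astype(np.float32)),np.median(z[m]))
g=(abs(z)<8); print(np.median(z[g]),g.sum()); s=ctrl.state(); print(s['position'],s['ee_rot'],s['joints'],c['M'])
E
```

```text
time: 2.35
position: [611.9, -148.8, 248.3]
ee_rot: [-0.034, 0.999, -0.0, 0.0]
contact_force: [1.4, 1.0, 0.8]
opening: 1.0
gripper_force: 0.0
((611.2176513671875, -146.6855926513672), (64.52476501464844, 44.074222564697266), 3.5255043506622314) 55.21567446007671
0.46570035625109085 179116
[ 611.97464339 -148.88156527  248.31768981] [-3.38599502e-02  9.99426487e-01 -8.45156281e-05  4.40133191e-04] [-2.92717238e-01  1.72185199e-01  1.14138247e+00  1.26431833e-04
  1.82713702e+00 -1.93121431e+00] [[-6.89829555e-02  9.63333862e-01  2.59285986e-01  5.39690388e+02]
 [ 9.97617373e-01  6.68632368e-02  1.69965788e-02 -1.51943682e+02]
 [-9.63320379e-04  2.59840678e-01 -9.65651021e-01  3.85675270e+02]
 [ 0.00000000e+00  0.00000000e+00  0.00000000e+00  1.00000000e+00]]
```

View pics/w1.png

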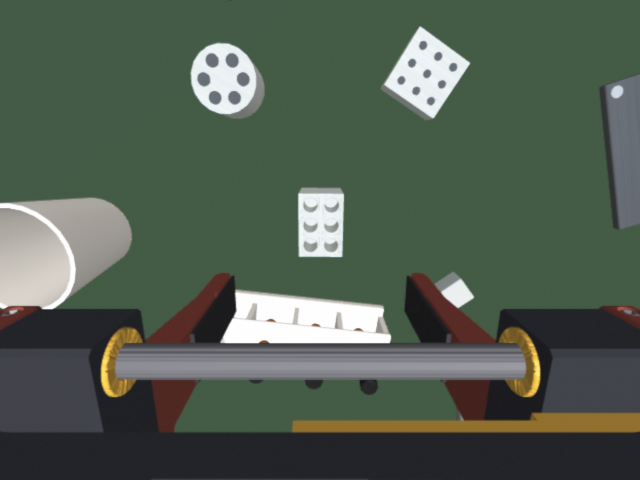

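The wrist view shows the block at (321,222), centred between the open fingers, with the rack behind it and clear. The measured top height of 55.2 mm is correct. Now I'll descend, grip and lift.

In the tool's units: 206 mm / 800 = 0.2575, 198 mm / 800 = 0.2475.

```bash
echo '0,0.0013,0.025,0,0,0,1 | 0.0013,0.0025,0.075,0,0,0,1 | 0.0013,0.0025,0.1375,0,0,0,1 | 0.0013,0.0025,0.1875,0,0,0,1 | 0.0013,0.0025,0.225,0,0,0,1 | 0.0013,0.0025,0.2475,0,0,0,1 | 0.0013,0.0025,0.2575,0,0,0,1 | 0.0013,0.0025,0.2575,0,0,0,1 | 0.0013,0.0025,0.2575,0,0,0,0 | 0.0013,0.0025,0.2575,0,0,0,0 | 0.0013,0.0025,0.2575,0,0,0,0 | 0.0013,0.0025,0.2575,0,0,0,0 | 0.0013,0.0025,0.2575,0,0,0,0 | 0.0013,0.0025,0.2575,0,0,0,0 | 0.0013,0.0025,0.2575,0,0,0,0 | 0.0013,0.0025,0.2575,0,0,0,0' > rows.txt && python3 -m creep rows.txt 50
```

```text
time: 4.4
position: [611.1, -148.3, 41.7]
ee_rot: [-0.033, 0.999, -0.0, 0.0]
contact_force: [-0.6, -0.6, 0.4]
opening: 0.501
gripper_force: 50.0
```

In the tool's units: 356 mm / 800 = 0.445, -200 mm / 800 = -0.25, -0.316 rad / 1.5708 = -0.2012.

```bash
echo '0,0,-0.0063,0,0,0,0 | 0,0,-0.0313,0,0,0,0 | 0,0,-0.075,0,0,0,0 | 0,0,-0.125,0,0,0,0 | 0,0,-0.1875,0,0,0,0 | 0.0125,0.0375,-0.2375,0,0,-0.0191,0 | 0.025,0.0813,-0.25,0,0,-0.0382,0 | 0.04,0.1313,-0.25,0,0,-0.0637,0 | 0.0563,0.1875,-0.25,0,0,-0.0891,0 | 0.0725,0.2438,-0.25,0,0,-0.1146,0 | 0.0888,0.3,-0.25,0,0,-0.1401,0 | 0.1038,0.35,-0.25,0,0,-0.1592,0 | 0.1175,0.3938,-0.25,0,0,-0.1783,0 | 0.1275,0.425,-0.25,0,0,-0.191,0 | 0.135,0.445,-0.25,0,0,-0.2012,0 | 0.135,0.445,-0.25,0,0,-0.2012,0 | 0.135,0.445,-0.25,0,0,-0.2012,0' > rows.txt && python3 -m creep rows.txt
python3 - <<'E'
from h import *
c=cam('wrist'); cv2.imwrite('pics/w2.png',c['img'][...,::-1]); P=cloud(c); np.save('w2.npy',P)
s=ctrl.state(); print(s['position'],s['ee_rot'],s['opening'],s['contact_force'])
E
```

```text
time: 6.52
position: [480.1, 199.2, 241.9]
ee_rot: [-0.189, 0.982, -0.0, 0.0]
contact_force: [0.4, -0.6, -3.8]
opening: 0.496
gripper_force: 50.0
[480.13564064 199.0280647  241.73915823] [-1.89286179e-01  9.81921938e-01 -2.17665437e-04  4.54003976e-05] 0.5006793864365067 [-0.50004283 -0.0932567  -1.94481059]
```

View pics/w2.png

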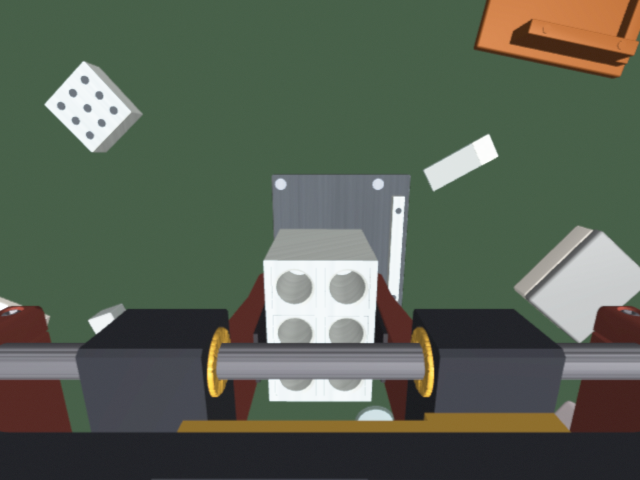

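The wrist view shows the block held squarely. The plate's free end is at (340,175) and the long fence at (398,245), to the right in the image. I'll compute the plate pose from both cameras.

```bash
python3 - <<'E'
from h import *
W=np.load('w2.npy'); T=np.load('top.npy')
V,U=np.mgrid[:480,:640]
wz=W[...,2]; tz=T[...,2]
wm=(U>255)&(U<420)&(V>165)&(V<335)&(np.nan_to_num(wz)<60)
tm=(U>172)&(U<272)&(V>165)&(V<265)
# top edges by colour: plate is dark grey
def rot(P,a): return P[:,0]*np.cos(a)+P[:,1]*np.sin(a), -P[:,0]*np.sin(a)+P[:,1]*np.cos(a)
for n,P,m in(('w',W,wm),('t',T,tm)):
    z=P[...,2]; L=m&(z>18)&(z<26)
    for k in range(1):
        a=np.radians(21.9)
        # long fence: face edge fit
        u,v=rot(P[L],a); 
        S=m&(z>36)&(z<48); 
        if S.sum()>30:
            su,sv=rot(P[S],a); print(n,'short u',np.percentile(su,[1,50,99]),'v',np.percentile(sv,[1,99]),'n',S.sum())
            k=(u<np.percentile(su,1)-6); u,v=u[k],v[k]
        k=v>np.percentile(v,50)-15; u,v=u[k],v[k]
        print(n,'long u',np.percentile(u,[1,99]),'v',np.percentile(v,[1,50,99]),'slope',np.polyfit(u,v,1)[0],len(u),'z',np.median(P[L][:,2]))
        B=m&(z>6)&(z<14); u,v=rot(P[B],a)
        print(n,'plate u',np.percentile(u,[.3,99.7]),'v',np.percentile(v,[.3,99.7]),'z',np.median(z[B]))
# held block from wrist
s=ctrl.state(); 
hm=(wz>235)&(wz<262)&(U>255)&(U<380)&(V>250)&(V<335); h=W[hm]; a=np.radians(21.9)
u,v=rot(h,a); print('block top z',np.median(h[:,2]),'u min',np.percentile(u,1),'v',np.percentile(v,[1,99]),'tcp uv',rot(s['position'][None],a))
E
```

```text
w long u [494.36787824 608.49648215] v [84.87356419 90.6796187  96.78240989] slope 0.008370339094779406 1144 z 22.207215099908353
w plate u [472.37295392 615.71739927] v [-44.39179091 104.53459174] z 10.395454244640405
t short u [611.05817384 616.9390149  623.5924096 ] v [-17.30081965  80.36978359] n 258
t long u [495.52678345 603.0852757 ] v [81.74682728 87.48409651 93.98089449] slope 0.0006596278890514475 255 z 21.578885166930263
t plate u [471.72526071 630.74136349] v [-47.87890935 121.66064851] z 9.860276406116327
block top z 255.02618590652435 u min 488.30206830499145 v [-17.79308029  30.51139747] tcp uv (array([519.7222907]), array([5.58072604]))
```

In the tool's units: 182 mm / 800 = 0.2275, 180 mm / 800 = 0.225.

```bash
echo '-0.0125,0.0125,0.025,0,0,0,0 | -0.0375,0.0375,0.075,0,0,0,0 | -0.0563,0.0563,0.125,0,0,0,0 | -0.0613,0.0613,0.1688,0,0,0,0 | -0.0613,0.0613,0.2,0,0,0,0 | -0.0613,0.0613,0.215,0,0,0,0 | -0.0613,0.0613,0.225,0,0,0,0 | -0.0613,0.0613,0.2275,0,0,0,0 | -0.0613,0.0613,0.2275,0,0,0,0 | -0.0613,0.0613,0.2275,0,0,0,0' > rows.txt && python3 -m creep rows.txt
```

```text
time: 7.82
position: [507.5, 263.8, 60.7]
ee_rot: [-0.19, 0.982, 0.0, 0.001]
contact_force: [-0.3, 0.1, -2.8]
opening: 0.496
gripper_force: 50.0
```

In the tool's units: 6 mm / 800 = 0.0075, 5 mm / 800 = 0.0063.

```bash
echo '0,0,0,0,0,0,0 | 0,0,0.0025,0,0,0,0 | 0,0,0.005,0,0,0,0 | 0,0,0.0063,0,0,0,0 | 0,0,0.0075,0,0,0,0 | 0,0,0.0075,0,0,0,0' > rows.txt && python3 -m creep rows.txt; python3 -c "
from h import *
s=ctrl.state();print(s['contact_force'],s['position'],s['wrist_torque'])"
```

```text
time: 8.57
position: [506.9, 263.6, 53.5]
ee_rot: [-0.19, 0.982, -0.0, -0.0]
contact_force: [0.0, -1.2, -2.0]
opening: 0.495
gripper_force: 50.0
[ 0.04703328 -1.1531455  -2.04566529] [506.89979794 263.6026174   53.48126084] [ 0.10561208 -0.0048419  -0.00021984]
```

In the tool's units: 0.5 mm / 800 = 0.0006.

```bash
echo '0,0,0.0006,0,0,0,0 | 0,0,0.0006,0,0,0,0 | 0,0,0.0006,0,0,0,0' > rows.txt && python3 -m creep rows.txt; echo '0,0,0.0006,0,0,0,0 | 0,0,0.0006,0,0,0,0 | 0,0,0.0006,0,0,0,0' > rows.txt && python3 -m creep rows.txt;echo '0,0,0.0006,0,0,0,0 | 0,0,0.0006,0,0,0,0 | 0,0,0.0006,0,0,0,0' > rows.txt && python3 -m creep rows.txt
```

```text
time: 8.95
position: [507.0, 263.6, 53.2]
ee_rot: [-0.19, 0.982, 0.0, 0.0]
contact_force: [-0.8, -0.7, -2.4]
opening: 0.496
gripper_force: 50.0
time: 9.32
position: [507.0, 263.6, 52.6]
ee_rot: [-0.19, 0.982, 0.0, -0.0]
contact_force: [-0.6, 0.3, -2.9]
opening: 0.497
gripper_force: 50.0
time: 9.7
position: [507.0, 263.6, 52.1]
ee_rot: [-0.19, 0.982, -0.0, -0.0]
contact_force: [-0.1, -0.6, -3.1]
opening: 0.499
gripper_force: 50.0
```

In the tool's units: 0.4 mm / 800 = 0.0005.

```bash
for i in 1 ; do echo '0,0,0.0005,0,0,0,0 | 0,0,0.0005,0,0,0,0 | 0,0,0.0005,0,0,0,0' > rows.txt && python3 -m creep rows.txt | grep -E 'posi|contact'; echo '0,0,0.0005,0,0,0,0 | 0,0,0.0005,0,0,0,0 | 0,0,0.0005,0,0,0,0' > rows.txt && python3 -m creep rows.txt| grep -E 'posi|contact';echo '0,0,0.0005,0,0,0,0 | 0,0,0.0005,0,0,0,0 | 0,0,0.0005,0,0,0,0' > rows.txt && python3 -m creep rows.txt| grep -E 'posi|contact'; done
```

```text
position: [506.9, 263.7, 51.7]
contact_force: [0.9, -0.1, -3.0]
position: [507.0, 263.6, 51.7]
contact_force: [-2.1, -0.5, 1.3]
position: [507.0, 263.7, 51.7]
contact_force: [-2.6, -1.7, 4.7]
```

The plate contacts at TCP z = 51.7, as expected (41.7 + 10). I'll ease the weight off and slide toward the long fence.

In the tool's units: 5.5 mm / 800 = 0.0069, 5 mm / 800 = 0.0063.

```bash
cat > f.py <<'E'
from h import *
a=np.radians(21.85); s=ctrl.state(); F=s['contact_force']; p=s['position']; c,t=np.cos(a),np.sin(a)
print('u %.2f v %.2f z %.2f | short %.1f long %.1f z %.1f'%(p[0]*c+p[1]*t,p[1]*c-p[0]*t,p[2],-(F[0]*c+F[1]*t),-(F[1]*c-F[0]*t),F[2]),np.round(s['wrist_torque'],2), s['opening'])
E
echo '0,0.0013,-0.0009,0,0,0,0 | 0,0.0025,-0.0009,0,0,0,0 | 0,0.0038,-0.0009,0,0,0,0 | 0,0.005,-0.0009,0,0,0,0 | 0,0.0063,-0.0009,0,0,0,0 | 0,0.0069,-0.0009,0,0,0,0 | 0,0.0069,-0.0009,0,0,0,0' > rows.txt && python3 -m creep rows.txt >/dev/null; python3 f.py
echo '0,0.0005,0,0,0,0,0 | 0,0.001,0,0,0,0,0 | 0,0.001,0,0,0,0,0' > rows.txt && python3 -m creep rows.txt >/dev/null; python3 f.py
echo '0,0.0005,0,0,0,0,0 | 0,0.001,0,0,0,0,0 | 0,0.001,0,0,0,0,0' > rows.txt && python3 -m creep rows.txt >/dev/null; python3 f.py
```

```text
u 568.79 v 61.16 z 51.72 | short -1.6 long 4.4 z 0.7 [-0.66 -0.38  0.09] 0.5011212671351379
u 568.80 v 61.19 z 51.74 | short -0.9 long 7.6 z 2.4 [-1.1  -0.48  0.14] 0.49598259543690815
u 568.78 v 61.27 z 51.75 | short 0.1 long 8.4 z 2.7 [-1.5  -0.66  0.25] 0.5000824147526888
```

Long-fence contact is at v = 61.2, about 8 N. Next I'll slide toward the short fence.

In the tool's units: -6 mm / 800 = -0.0075, -5 mm / 800 = -0.0063.

```bash

echo '-0.0013,0,-0.0003,0,0,0,0 | -0.0025,0,-0.0003,0,0,0,0 | -0.0038,0,-0.0003,0,0,0,0 | -0.005,0,-0.0003,0,0,0,0 | -0.0063,0,-0.0003,0,0,0,0 | -0.0075,0,-0.0003,0,0,0,0 | -0.0075,0,-0.0003,0,0,0,0' > rows.txt && python3 -m creep rows.txt >/dev/null; python3 f.py
echo '-0.0009,0,0,0,0,0,0 | -0.0018,0,0,0,0,0,0 | -0.0018,0,0,0,0,0,0' > rows.txt && python3 -m creep rows.txt >/dev/null; python3 f.py
echo '-0.0009,0,0,0,0,0,0 | -0.0018,0,0,0,0,0,0 | -0.0018,0,0,0,0,0,0' > rows.txt && python3 -m creep rows.txt >/dev/null; python3 f.py
```

```text
u 572.06 v 61.30 z 51.91 | short 11.6 long 9.6 z 9.8 [-2.33  1.25  0.34] 0.4971739441606452
u 573.41 v 61.30 z 51.89 | short 12.9 long 9.1 z 9.2 [-2.31  1.32  0.31] 0.4995708082107471
u 574.81 v 61.29 z 51.92 | short 11.4 long 10.0 z 9.7 [-2.3   1.34  0.32] 0.49752107180740324
```

In the tool's units: -0.8 mm / 800 = -0.001, -0.4 mm / 800 = -0.0005.

```bash

echo '0,0,-0.0005,0,0,0,0 | 0,0,-0.001,0,0,0,0 | 0,0,-0.001,0,0,0,0' > rows.txt && python3 -m creep rows.txt >/dev/null; python3 f.py
echo '-0.0006,0,-0.0003,0,0,0,0 | -0.0013,0,-0.0003,0,0,0,0 | -0.0013,0,-0.0003,0,0,0,0' > rows.txt && python3 -m creep rows.txt >/dev/null; python3 f.py
echo '-0.0006,0,0,0,0,0,0 | -0.0013,0,0,0,0,0,0 | -0.0013,0,0,0,0,0,0' > rows.txt && python3 -m creep rows.txt >/dev/null; python3 f.py
```

```text
u 574.79 v 61.28 z 51.90 | short 10.0 long 10.3 z 5.2 [-2.17  0.96  0.38] 0.4969852041329907
u 575.70 v 61.29 z 51.95 | short 10.6 long 10.0 z 5.8 [-2.17  0.99  0.37] 0.5044031983656488
u 576.73 v 61.28 z 51.96 | short 10.2 long 10.1 z 5.5 [-2.14  0.93  0.4 ] 0.49899550299996165
```

In the tool's units: -1 mm / 800 = -0.0013, -0.6 mm / 800 = -0.0008.

```bash

echo '-0.0006,0,-0.0008,0,0,0,0 | -0.0013,0,-0.0008,0,0,0,0 | -0.0013,0,-0.0008,0,0,0,0' > rows.txt && python3 -m creep rows.txt >/dev/null; python3 f.py
echo '-0.0005,0,0,0,0,0,0 | -0.001,0,0,0,0,0,0 | -0.001,0,0,0,0,0,0' > rows.txt && python3 -m creep rows.txt >/dev/null; python3 f.py
echo '-0.0005,0,0,0,0,0,0 | -0.001,0,0,0,0,0,0 | -0.001,0,0,0,0,0,0' > rows.txt && python3 -m creep rows.txt >/dev/null; python3 f.py
```

```text
u 577.66 v 61.31 z 51.96 | short 9.5 long 9.0 z 2.8 [-2.08  0.81  0.33] 0.49772430755192953
u 578.45 v 61.26 z 51.96 | short 8.3 long 10.0 z 2.5 [-2.03  0.8   0.38] 0.4997783565351448
u 579.25 v 61.29 z 51.95 | short 8.1 long 8.8 z 3.2 [-2.06  0.84  0.3 ] 0.4991846794978196
```

In the tool's units: -0.8 mm / 800 = -0.001, -0.4 mm / 800 = -0.0005.

```bash

echo '-0.0005,0,0,0,0,0,0 | -0.001,0,0,0,0,0,0 | -0.001,0,0,0,0,0,0' > rows.txt && python3 -m creep rows.txt >/dev/null; python3 f.py
echo '-0.0004,0,0,0,0,0,0 | -0.0008,0,0,0,0,0,0 | -0.0008,0,0,0,0,0,0' > rows.txt && python3 -m creep rows.txt >/dev/null; python3 f.py
echo '-0.0004,0,0,0,0,0,0 | -0.0008,0,0,0,0,0,0 | -0.0008,0,0,0,0,0,0' > rows.txt && python3 -m creep rows.txt >/dev/null; python3 f.py
```

```text
u 579.35 v 61.30 z 51.96 | short 13.4 long 9.7 z 5.0 [-2.29  1.15  0.35] 0.4980368245764395
u 579.41 v 61.30 z 52.01 | short 15.6 long 9.4 z 6.1 [-2.46  1.48  0.3 ] 0.501025510847081
u 579.42 v 61.33 z 52.00 | short 18.5 long 9.1 z 7.5 [-2.58  1.78  0.25] 0.5000125315987858
```

Both fences are touching (v = 61.3, and u = 579.4 against 579.2 predicted). I'll add a little push on the long fence, ease the weight, then check the block's pose from the cameras.

In the tool's units: 1 mm / 800 = 0.0013, -0.6 mm / 800 = -0.0008.

```bash

echo '0,0.0006,-0.0004,0,0,0,0 | 0,0.0013,-0.0008,0,0,0,0 | 0,0.0013,-0.0008,0,0,0,0 | 0,0.0013,-0.0008,0,0,0,0 | 0,0.0013,-0.0008,0,0,0,0' > rows.txt && python3 -m creep rows.txt >/dev/null; python3 f.py
python3 - <<'E'
from h import *
a=np.radians(21.85); Rm=np.array([[np.cos(a),np.sin(a)],[-np.sin(a),np.cos(a)]])
c=cam('wrist'); P=cloud(c); z=P[...,2]; V,U=np.mgrid[:480,:640]
m=(z>60)&(z<72)&(U>255)&(U<380)&(V>225)&(V<335)
q=P[m]; uv=q[:,:2]@Rm.T
A=np.c_[uv-uv.mean(0),np.ones(len(uv))]; w=np.linalg.lstsq(A,q[:,2],rcond=None)[0]; r=abs(q[:,2]-A@w)<.8; w=np.linalg.lstsq(A[r],q[r,2],rcond=None)[0]
print('tilt u,v',w, 'umin',np.percentile(uv[r,0],1),'v',np.percentile(uv[r,1],[1,99]),'z',np.median(q[r,2]))
sc=cam('scene'); im=[cv2.resize(c['img'],(400,300)),]
X=np.array([545,262,40]); x=np.linalg.inv(sc['M'])@np.r_[X,1]; pu=int(x[0]/x[2]*sc['f']+sc['cx']); pv=int(x[1]/x[2]*sc['f']+sc['cy']); print(pu,pv)
im.append(cv2.resize(sc['img'][max(pv-75,0):pv+75,pu-100:pu+100],(400,300),interpolation=2))
cv2.imwrite('pics/fin.png',np.hstack(im)[...,::-1])
E
```

```text
u 579.44 v 61.37 z 52.06 | short 16.8 long 12.9 z 5.0 [-2.89  1.39  0.29] 0.49796592960469804
tilt u,v [ 8.33133845e-03 -4.54481369e-03  6.56232393e+01] umin 548.2590322375687 v [41.73332796 85.44030665] z 65.67117794194733
418 328
```

View pics/fin.png

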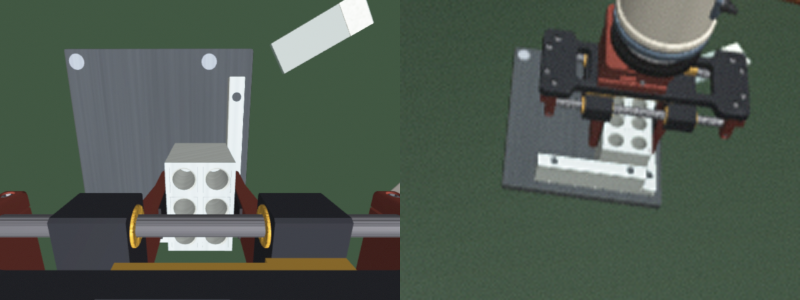

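The picture shows the block upright (tilt under 0.01 rad) in the corner. Its right side lines up with the long fence's face (235,150) and its end is at the short fence. Forces are about 17 N and 13 N. I'll let it settle, recheck and hand in.

```bash
echo '0,0,0,0,0,0,0 | 0,0,0,0,0,0,0 | 0,0,0,0,0,0,0 | 0,0,0,0,0,0,0 | 0,0,0,0,0,0,0 | 0,0,0,0,0,0,0 | 0,0,0,0,0,0,0 | 0,0,0,0,0,0,0' > rows.txt && python3 -m creep rows.txt | tail -2; python3 f.py && python3 -c "
from bench import ctrl
print(ctrl.close_job())"
```

```text
opening: 0.501
gripper_force: 50.0
u 579.43 v 61.38 z 52.04 | short 17.2 long 13.1 z 6.0 [-2.94  1.43  0.31] 0.5009481669799832
the job is handed in; nothing more can be done
None
```

The job is handed in, with no verdict returned: the block stands upright in the corner, still gripped at 50 N, with about 17 N measured towards the short fence and 13 N towards the long one (friction included).

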